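# Space the battens of a slatted screen with a notched gauge

### The job

Set the three clipped-on battens of the slatted screen to equal gaps with the notched plywood gauge: working outwards from the screwed-down batten, hook the gauge over the next batten and draw it in until the gauge's spacer leg bears on the batten already set, hold it nipped there under light pressure for half a second without shoving that one along or ramming it, then lift the gauge off and step it on to the next. When all three are spaced, stand the gauge on its legs on the bench top, off the board, and leave the other things on the bench where they are.

Things in the scene. Friction and masses are not known exactly. Their poses are not given: they have to be found in the camera images.
- gauge_grip (a point): Centre of the handle of the loose notched plywood gauge (about 160 g), 58 mm above its feet. Handle: a block 34 (x) x 30 (y) x 47 mm high, its underside 23 mm below this point, to be gripped across its y faces. Axes as gauge, which tells its legs. When the gauge sits on a batten this point is 37 mm above the batten's top.
- gauge: The gauge, standing on two legs 21 mm long, 36 mm wide along x, under a bridge 14 mm thick. Spacer leg: 12 mm thick, y -35 to -23 mm; hook leg: 10 mm thick, y 23 to 33 mm; between them a 46 mm notch. Origin: notch centre, at the feet; x along the battens in use, y from spacer leg to hook leg (away from batten 0), z up. Spacer leg and notch are made so that drawing up sets gaps of 18 mm.
- panel: The slatted screen: a dark plywood board 310 x 360 x 12 mm, fixed on the bench, with two aluminium rails along its y at x = -100 and 100 mm (tops 34 mm above the bench); four battens lie across them along panel x, the gauge working between the rails. Origin: centre of the board's underside; x along the battens, y along the row from batten 0 to batten 3, z up.
- batten0: The first batten, at the -y end of the row, screwed to the rails (four screw heads on top) and immovable; more than 25 N from the gauge marks it. Light timber 300 x 40 x 26 mm; origin at the middle of its underside, 34 mm above the bench.
- batten0_top (a point): Middle of the top face of batten 0, 60 mm above the bench; axes as the panel.
- batten1: The second batten, as batten 0 but clipped to the rails: it slides only along panel y, stays parallel, resists with a steady 6 to 10 N (each its own) and stays where it is left. Gaps to start are 24 mm or more. Origin at the middle of its underside. More than 80 N of contact with the gauge marks it.
- batten1_top (a point): Middle of the top face of batten 1, 60 mm above the bench; axes as the panel. Evenly spaced battens have their middles 58 mm apart.
- batten2: The third batten, clipped on like batten 1.
- batten2_top (a point): Middle of the top face of batten 2, as for batten 1.
- batten3: The last batten, at the +y end, clipped on like batten 1.
- batten3_top (a point): Middle of the top face of batten 3, as for batten 1.
- offcut: Bystander: plain plywood block 45 x 90 x 45 mm without notch or handle, loose on the bench to the other side of the board. Origin: centre of its underside.
- tape_roll: Bystander: roll of masking tape, 100 mm across, 24 mm high, lying flat. Origin: centre of its underside.
- clip_tray: Bystander: grey open tray of clips, 110 x 150 x 45 mm. Origin: centre of its underside.
- spare_clip: Bystander: a black clip 34 x 24 x 14 mm lying loose on the board just beyond batten 3. Origin: centre of its underside.
- screwdriver: Bystander: screwdriver lying on the bench on the robot's side of the board.
- paint_brush: Bystander: flat brush lying on the bench on the robot's side of the board.
- paint_can: Bystander: closed paint can, 106 mm across, 125 mm high, beyond the board. Origin: centre of its underside.
Things that resemble listed ones, but are neither listed nor needed, are in the scene too. What is shaped like the gauge but orange is not meant.

How it is judged:
By the outcome, as a careful person would: the job done as asked, in the order asked, and still so for the second after the job is handed in, with the robot touching nothing.
It also fails if it takes over 72 s, if anything falls off the work surface, if the arm or the gripper's body presses on something with over 40 N, if the wrist force passes 120 N, or if a joint passes its speed limit or range.

### The arm

A 7-joint arm with a two-finger parallel gripper is mounted at the origin on the work surface. World frame = base frame: x ahead of the robot, y to its left, z up, the work surface at z = 0. Lengths are in m, angles in rad, forces in N, time in s.
With the tool pointing down it reaches from about 0.425 to 0.825 m from the base axis. Payload 3.6 kg.
Tool frame: the origin (TCP) lies where the fingers leave the gripper's body, on its centre line; the fingertips stand 73 mm ahead of it and the grasp point (between the pads) lies 54 mm ahead of it; x points along the fingers, y is the direction in which the jaws open and shut, and the axes are right-handed (so a half turn about x gives the same grasp; the last joint's range is limited). The gripper opens to 85 mm and grips with 20 to 120 N. Pads are 22 mm wide; open, the fingers measure 114 mm over their backs; the gripper's body (76 mm by 85 mm) begins 54 mm behind the grasp point. The pads swing forward as they close: fully open they stand 13 mm farther back than shut.
Start: joints at [-1.272, 0.615, -0.013, 1.423, 0.008, 1.103, -0.04], TCP at [0.208, 0.616, 0.304] pointing down, gripper open.
Joint ranges: [-3.12, 3.12], [-0.3, 2.06], [-1.34, 1.32], [0.26, 2.42], [-1.36, 4.5], [0.01, 1.98], [-2.84, 2.84]. Speed limits (rad/s): [2.79, 2.79, 3.14, 3.14, 3.14, 3.14, 3.14].

### API

Orientations are given as a unit quaternion [x, y, z, w].
In Python, from station import arm, snapshot, camera_info, ticket gives the robot as it stands. Calls block until the motion is done:
- arm.movep(position, orientation): joint-space move of the TCP to a pose.
- arm.line_to(position, velocity=0.15, ori=None): straight line of the TCP; ori=None keeps the orientation; velocity is the mean speed in m/s.
- arm.move_j(angles): joint-space move.
- arm.move_gripper(opening, effort=None): opening from 0.0 (shut) to 1.0 (fully open); effort is the grip in N (None keeps the last); returns when the fingers have stopped.
- arm.pause(seconds).
- arm.ik(position, orientation): joint angles nearest the present ones, or None.
- snapshot(name): name is "scene" or "side" or "wrist"; returns the picture (420x560x3 uint8, blue, green, red); there is no depth.
- camera_info(name): a dict with "fx", "fy", "cx", "cy" (pixels), "dist_coeffs" ([k1, k2, p1, p2, k3] as OpenCV has them; the pictures are not rectified), "R" (3x3) and "t" (3): a world point X has camera coordinates R X + t; the wrist camera has in their place "T_tool_cam" (4x4, takes a point from camera to tool coordinates, whose origin is the TCP and whose axes are the tool frame's). Camera axes: x right, y down, z forward; pixel columns grow to the right and rows downward; lengths in m; the calibration is good to about 2 mm. A picture is of the moment at which its call begins: read the wrist's pose just before it. camera_info takes no time and is no camera call.
A pose or a line that the arm cannot do raises arm.MotionError and nothing moves.
- ticket.finish_job(): hands the job in, once; it reports no verdict.
Readings, each from a call of its own:
- arm.read_time(): time.
- arm.read_joint_positions(): joint angles.
- arm.read_dq(): joint speeds.
- arm.read_effort(): joint torques, N m.
- arm.read_tool_pos(): TCP position.
- arm.read_eef_rot(): TCP orientation.
- arm.read_ft_force(): force on the tool from outside, world axes, zero at the start.
- arm.read_wrist_torque(): the same for the moment, N m.
- arm.read_opening(): opening from 0.0 (shut) to 1.0 (fully open).
Only numpy, scipy, OpenCV 4.12 (cv2) and the standard library are available. Lean on these libraries where they do the work, as an engineer would, in place of code of your own. Each camera call takes 0.05 s, during which the arm holds its last target.

## Working session

There is one attempt and no reset: what is moved stays moved. The work goes in short steps, each a Python script; the robot and the scene stay as the last script left them, time stands still between calls to the robot, and variables do not carry over. Pictures are saved under pics/ and viewed, and the job is handed in when it is done.

```bash
ls; mkdir -p pics
python3 - <<'E'
from station import arm, snapshot, camera_info
import cv2
for n in ["scene","side","wrist"]:
    cv2.imwrite(f"pics/{n}0.png",snapshot(n)); print(n,camera_info(n))
print(arm.read_time(),arm.read_tool_pos(),arm.read_eef_rot(),arm.read_ft_force())
E
```

```text
pics
scene {'fx': 425.4006487104532, 'fy': 425.4006487104532, 'cx': 279.5805857956249, 'cy': 209.13900876917415, 'dist_coeffs': array([-0.04986384,  0.        ,  0.        ,  0.        ,  0.        ]), 'R': array([[-0.6880023 ,  0.72565902,  0.00847505],
       [ 0.51133499,  0.49302108, -0.70389399],
       [-0.5149654 , -0.47994709, -0.71025448]]), 't': array([ 0.42276157, -0.1941782 ,  1.45306164])}
side {'fx': 427.8396304985655, 'fy': 427.8396304985655, 'cx': 286.12187449303985, 'cy': 216.35196720260163, 'dist_coeffs': array([0.04538409, 0.        , 0.        , 0.        , 0.        ]), 'R': array([[ 0.99678177, -0.07965935,  0.00897189],
       [-0.05212552, -0.72910815, -0.68241061],
       [ 0.06090187,  0.67974679, -0.73091399]]), 't': array([-0.52980225,  0.02103111,  1.42306782])}
wrist {'fx': 338.63808254000134, 'fy': 338.63808254000134, 'cx': 277.0998272213834, 'cy': 209.08162217764516, 'dist_coeffs': array([-0.04836727,  0.        ,  0.        ,  0.        ,  0.        ]), 'T_tool_cam': array([[-9.52793705e-04, -3.14694893e-01,  9.49192402e-01,
        -7.00818149e-02],
       [ 9.99999031e-01,  6.63683928e-04,  1.22383062e-03,
        -6.30679505e-04],
       [-1.01509699e-03,  9.49192649e-01,  3.14693955e-01,
        -8.18289280e-02],
       [ 0.00000000e+00,  0.00000000e+00,  0.00000000e+00,
         1.00000000e+00]])}
0.15 [0.20787575 0.61539012 0.30298272] [ 0.11394389  0.69786762 -0.11537314  0.69762928] [0.50715048 0.79077624 0.09779801]
```

View pics/scene0.png

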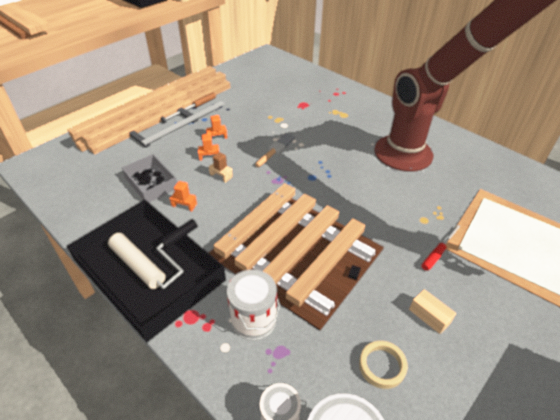

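View pics/side0.png

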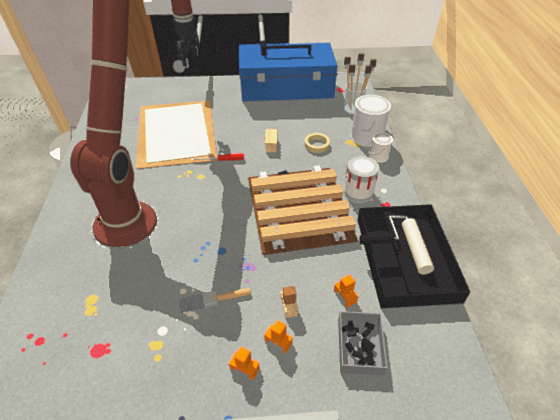

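View pics/wrist0.png

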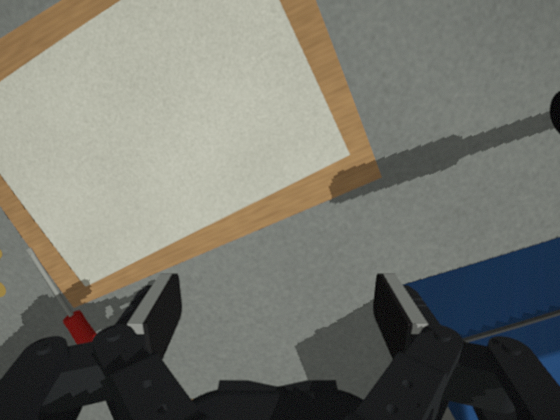

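Run:
```python
import cv2,numpy as np
s=cv2.imread("pics/side0.png");c=cv2.imread("pics/scene0.png")
a=cv2.resize(s[270:330,250:330],(500,375),interpolation=cv2.INTER_CUBIC)
d=cv2.resize(c[140:200,185:265],(500,375)[:2],interpolation=cv2.INTER_CUBIC)
cv2.imwrite("pics/crop_g.png",np.vstack([cv2.resize(x,(400,300)) for x in(a,d)]))
a=cv2.resize(s[155:260,240:370],None,fx=6,fy=5.7,interpolation=cv2.INTER_CUBIC)
cv2.imwrite("pics/crop_p.png",a)
```

```text
(no output)
```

View pics/crop_g.png

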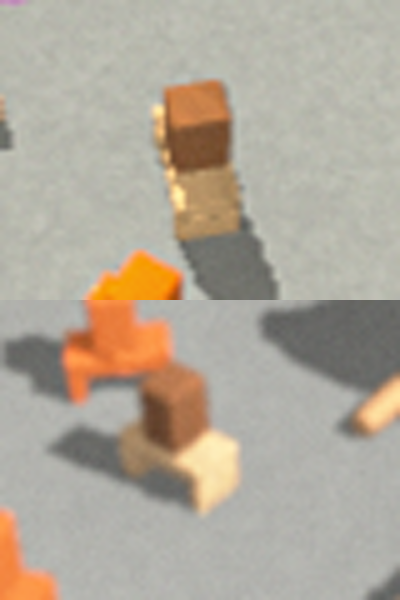

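View pics/crop_p.png

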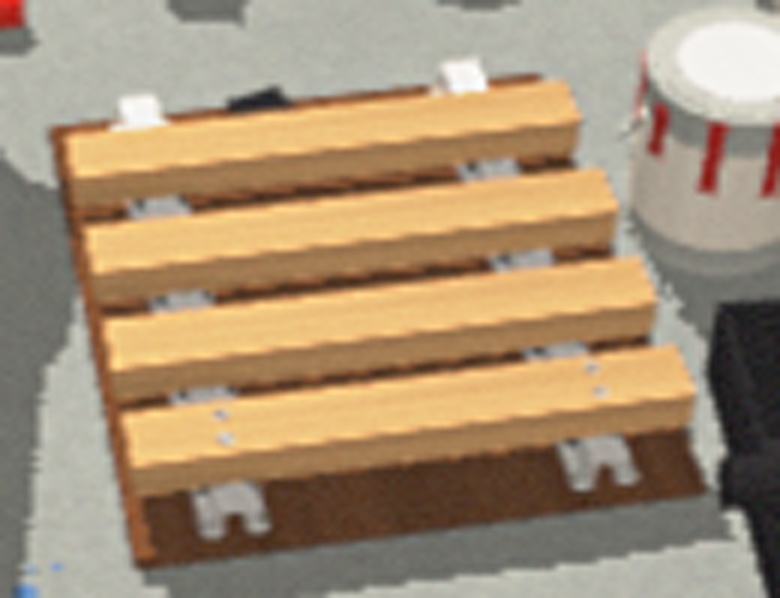

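```bash
cat > h.py <<'E'
import numpy as np,cv2
from scipy.spatial.transform import Rotation as Ro
from station import arm, snapshot, camera_info
def cam(name,pose=None):
    ci=camera_info(name);K=np.array([[ci['fx'],0,ci['cx']],[0,ci['fy'],ci['cy']],[0,0,1.]])
    if name=='wrist':
        p,q=pose;T=np.eye(4);T[:3,:3]=Ro.from_quat(q).as_matrix();T[:3,3]=p
        M=np.linalg.inv(T@np.array(ci['T_tool_cam']));R,t=M[:3,:3],M[:3,3]
    else:R,t=np.array(ci['R']),np.array(ci['t'])
    return K,np.array(ci['dist_coeffs']),R,t
def ray(c,uv):
    K,d,R,t=c
    n=cv2.undistortPoints(np.array(uv,float).reshape(-1,1,2),K,d).reshape(-1,2)
    return -R.T@t,np.c_[n,np.ones(len(n))]@R
def onz(c,uv,z):
    o,D=ray(c,uv); return o+D*((z-o[2])/D[:,2])[:,None]
def proj(c,X):
    K,d,R,t=c
    return cv2.projectPoints(np.array(X,float).reshape(-1,3),cv2.Rodrigues(R)[0],t,K,d)[0].reshape(-1,2)
def grab(f):
    pose=(arm.read_tool_pos(),arm.read_eef_rot());im=snapshot('wrist')
    cv2.imwrite(f'pics/{f}.png',im);np.save(f'pics/{f}.npy',np.r_[pose[0],pose[1]]);return im
def load(f):
    v=np.load(f'pics/{f}.npy');return cv2.imread(f'pics/{f}.png'),cam('wrist',(v[:3],v[3:]))
def down(yaw):
    # tool x down; tool y (jaw) at angle yaw in xy
    y=np.array([np.cos(yaw),np.sin(yaw),0]);x=np.array([0,0,-1.]);return Ro.from_matrix(np.c_[x,y,np.cross(x,y)]).as_quat()
E
python3 - <<'E'
from h import *
s=cam('side');c=cam('scene')
# gauge handle top centre side (250+198/5,270+100/5)
print('gauge',onz(s,[[250+197/5,270+102/5]],.082),onz(c,[[185+175/5,140+80/5]],.082))
f=lambda u,v:[240+u/6,155+v/5.7]
for u1,v1,u2,v2 in [(125,415,690,350),(105,325,650,262),(85,230,610,172),(68,140,575,85)]:
    P=onz(s,[f(u1,v1),f(u2,v2)],.06);print(P,np.degrees(np.arctan2(*(P[1]-P[0])[1::-1])))
print(onz(s,[(380,345),(262,295)],0.0))
print(Ro.from_quat(arm.read_eef_rot()).as_matrix())
E
```

```text
gauge [[ 0.51105296 -0.35737044  0.082     ]] [[ 0.51173593 -0.34953683  0.082     ]]
[[ 0.44332632 -0.10794146  0.06      ]
 [ 0.74546886 -0.0808334   0.06      ]] 5.126818501268794
[[ 0.43530041 -0.03927516  0.06      ]
 [ 0.73668752 -0.01014553  0.06      ]] 5.520597176474508
[[0.4268341  0.03850368 0.06      ]
 [0.72753743 0.06737642 0.06      ]] 5.484575239644334
[[0.41933748 0.11771157 0.06      ]
 [0.72016785 0.14775121 0.06      ]] 5.702409696353697
[[ 0.74079977 -0.48949764  0.        ]
 [ 0.4366285  -0.31359964  0.        ]]
[[-6.60345132e-04  3.20010868e-01  9.47413642e-01]
 [-1.93986984e-03  9.47411656e-01 -3.20011549e-01]
 [-9.99997900e-01 -2.04917722e-03 -4.83924468e-06]]
```

Run:
```python
from h import *
q=down(np.pi/2+np.radians(5.5))
print(arm.ik([.52,.03,.34],q),arm.ik([.41,-.354,.2],q))
arm.movep([.52,.03,.34],q); grab('wp'); print(arm.read_time(),arm.read_joint_positions(),arm.read_ft_force())
arm.movep([.45,-.3,.3],q);arm.movep([.41,-.354,.2],q); grab('wg'); print(arm.read_time(),arm.read_tool_pos())
```

```text
[-0.19504797  0.37861356  0.13566706  1.74425041 -0.05860842  1.02265313
  1.62847228] [ 0.42666891  0.60320333  0.37822899  1.86765914 -0.31945796  0.73022205
  2.6513415 ]
2.5667 [-0.19616139  0.37891156  0.13457462  1.74400911 -0.05877066  1.02259896
  1.62837336] [-0.07020669  0.18250591 -1.47614538]
4.45 [ 0.41255674 -0.35288076  0.20136233]
```

View pics/wp.png

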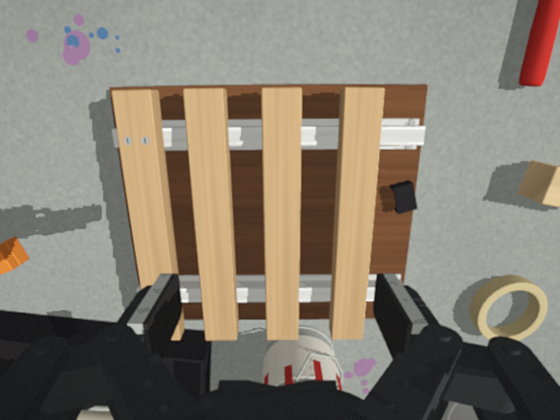

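View pics/wg.png

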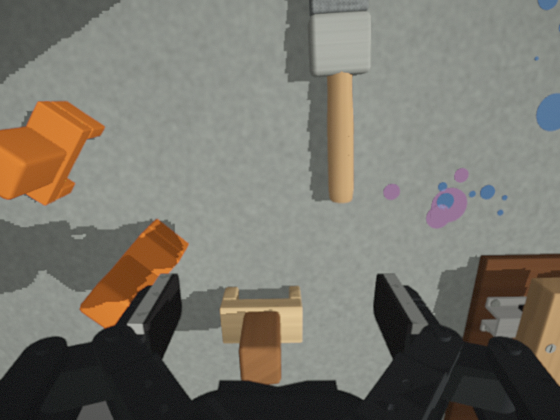

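Run:
```python
from h import *
im,c=load('wg')
cv2.imwrite('pics/wgc.png',cv2.resize(im[280:390,205:320],None,fx=6.5,fy=5.4,interpolation=cv2.INTER_CUBIC))
im,c=load('wp')
hsv=cv2.cvtColor(im,cv2.COLOR_BGR2HSV)
for r in (100,175,220,250):
    print(r,hsv[r,100:410:6].tolist() if r==175 else '')
```

```text
100 
175 [[48, 12, 108], [50, 14, 111], [40, 7, 106], [54, 11, 112], [18, 102, 200], [18, 98, 208], [18, 98, 206], [18, 98, 209], [18, 95, 211], [18, 97, 213], [17, 100, 196], [17, 104, 176], [11, 139, 86], [12, 141, 85], [12, 132, 85], [17, 111, 158], [17, 97, 210], [17, 95, 211], [17, 95, 214], [18, 96, 208], [17, 95, 214], [17, 96, 215], [12, 143, 82], [12, 137, 84], [12, 134, 84], [11, 140, 84], [12, 141, 83], [15, 124, 107], [17, 95, 211], [17, 95, 213], [18, 96, 216], [17, 98, 206], [18, 96, 213], [17, 95, 214], [12, 134, 82], [13, 143, 80], [12, 132, 81], [13, 135, 81], [10, 134, 82], [12, 142, 81], [16, 107, 141], [17, 95, 211], [18, 96, 212], [18, 96, 215], [17, 97, 207], [18, 98, 214], [18, 97, 212], [12, 137, 121], [11, 142, 120], [12, 141, 121], [13, 142, 120], [13, 143, 118]]
220 
250
```

View pics/wgc.png

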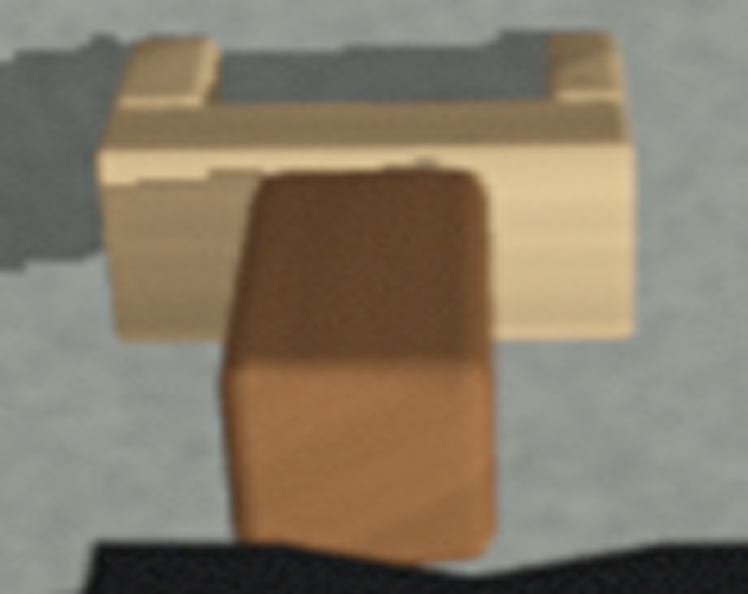

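Run:
```python
from h import *
im,c=load('wg')
px=lambda u,v:[205+(u+.5)/6.5-.5,280+(v+.5)/5.4-.5]
P=onz(c,[px(100,148),px(635,148),px(635,338),px(115,340)],.035);print(P)
print(np.linalg.norm(P[1]-P[0]),np.linalg.norm(P[2]-P[1]),np.linalg.norm(P[3]-P[0]))
for a,b in((0,1),(3,2)): print(np.degrees(np.arctan2(*(P[b]-P[a])[:2][::-1]))-90)
m=P.mean(0); print('bridge centre',m)
F=onz(c,[px(140,38),px(216,38),px(548,32),px(612,32)],0);print('feet',F,np.diff(F[:,1]))
H=onz(c,[px(225,365),px(495,365),px(497,550),px(240,545)],.082);print('handle top',H)
im,c=load('wp')
hsv=cv2.cvtColor(im,cv2.COLOR_BGR2HSV).astype(float); V=hsv[...,2]
# per-row edges: top faces bright V>185 & hue ~17
E={}
for r in list(range(155,265,5)):
    m=(V[r]>150)&(hsv[r,:,1]>70)
    d=np.flatnonzero(np.diff(m.astype(int)))
    if r in(160,200,240):print(r,d)
    # subpixel
    sub=[]
    for i in d:
        a,b=V[r,i],V[r,i+1]; sub.append(i+(150-a)/(b-a))
    E[r]=sub
a=np.radians(5.5)
ex=np.array([np.cos(a),np.sin(a)]);ey=np.array([-np.sin(a),np.cos(a)])
for r in E:
    if len(E[r])==8:
        P=onz(c,[(u,r) for u in E[r]],.06)[:,:2]
        print(r,np.round(P@ey*1000,1),np.round((P@ex)[0]*1000))
```

```text
[[ 0.49667301 -0.39117418  0.035     ]
 [ 0.48999167 -0.32435511  0.035     ]
 [ 0.52505495 -0.31995431  0.035     ]
 [ 0.53224829 -0.38776094  0.035     ]]
0.06715227769439469 0.03533837242227965 0.0357386447707774
5.710117160261348
6.0556414038303075
bridge centre [ 0.51099198 -0.35581113  0.035     ]
feet [[ 0.49891678 -0.39092723  0.        ]
 [ 0.49782975 -0.38026724  0.        ]
 [ 0.49204388 -0.33390989  0.        ]
 [ 0.49117308 -0.32495689  0.        ]] [0.01065999 0.04635735 0.008953  ]
handle top [[ 0.49459622 -0.37072365  0.082     ]
 [ 0.49174061 -0.34237108  0.082     ]
 [ 0.52218947 -0.33900469  0.082     ]
 [ 0.52417775 -0.36731339  0.082     ]]
160 [120 165 188 229 262 300 340 379]
200 [126 169 192 231 263 300 338 375 542]
240 [ 14  18 132 173 195 233 264 299 336 372]
155 [-182.6 -135.4 -110.8  -68.1  -33.7    6.    48.    87.7] 496.0
160 [-182.6 -135.5 -110.8  -68.1  -33.6    6.1   48.1   88. ] 501.0
210 [-181.9 -135.1 -110.2  -67.8  -33.1    6.6   48.6   88.4] 556.0
215 [-181.8 -135.1 -110.2  -67.6  -32.9    6.6   48.7   88.6] 562.0
220 [-181.8 -135.  -110.2  -67.6  -32.9    6.7   48.6   88.6] 568.0
225 [-181.7 -134.9 -110.   -67.7  -32.9    6.8   48.7   89. ] 574.0
230 [-181.7 -135.  -110.   -67.4  -32.8    6.9   48.8   88.8] 580.0
235 [-181.6 -134.8 -109.9  -67.4  -32.8    7.    48.9   88.9] 586.0
```

```bash
cat >> h.py <<'E'
YAW=np.radians(6.0)
Q=down(np.pi/2+YAW)
EX=np.array([np.cos(YAW),np.sin(YAW)]);EY=np.array([-np.sin(YAW),np.cos(YAW)])
E
python3 - <<'E'
from h import *
arm.move_gripper(.65,40)
g=np.array([.5095,-.3555])
arm.movep([*g,.2],Q); arm.pause(.3); print(arm.read_tool_pos(),arm.read_eef_rot(),Q)
arm.line_to([*g,.114],.1)
arm.pause(.2);print(arm.read_tool_pos(),arm.read_ft_force())
arm.move_gripper(0.2,40);arm.pause(.2);print(arm.read_opening(),arm.read_tool_pos(),arm.read_ft_force(),arm.read_time())
cv2.imwrite('pics/s1.png',snapshot('side'));grab('w1')
E
python3 - <<'E'
import cv2,numpy as np
a=cv2.resize(cv2.imread('pics/s1.png')[230:350,220:380],(533,400),interpolation=cv2.INTER_CUBIC)
cv2.imwrite('pics/s1c.png',a)
E
```

```text
[ 0.50841702 -0.35609669  0.20023307] [-0.03642179  0.70634235  0.0363151   0.70599939] [-0.03700711  0.70613772  0.03700711  0.70613772]
[ 0.50982547 -0.35571235  0.11474305] [-0.36995905  0.26518436 -1.13040302]
0.34761417733679284 [ 0.5097126  -0.35565495  0.11439855] [-0.97037651  0.1641713   3.69770094] 7.3917
```

View pics/s1c.png

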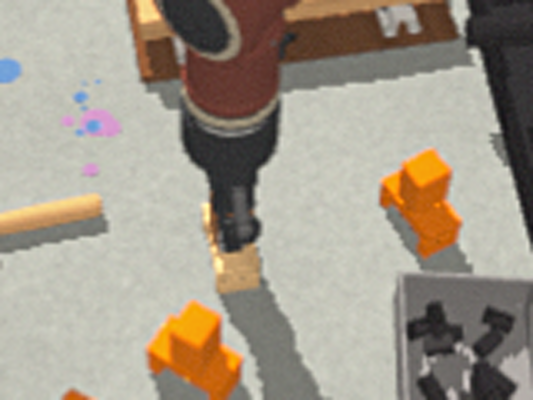

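View pics/w1.png

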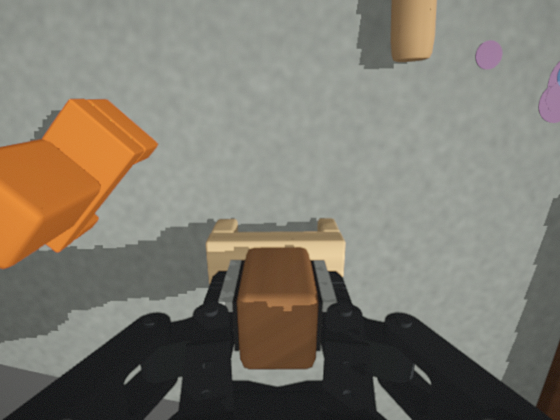

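```bash
cat >> h.py <<'E'
Z0=.1144
_a=np.radians(5.5);_ex=np.array([np.cos(_a),np.sin(_a)]);_ey=np.array([-np.sin(_a),np.cos(_a)])
def bp(e,u=.58): return u*_ex+e*_ey
E
python3 - <<'E'
from h import *
p=arm.read_tool_pos();arm.line_to([p[0],p[1],.225],.15)
b=bp(-.090);print(b)
arm.movep([*b,.225],Q);arm.line_to([*b,Z0+.039+.030],.12);arm.pause(.2)
print(arm.read_tool_pos(),arm.read_ft_force(),arm.read_opening(),arm.read_time())
grab('w2');cv2.imwrite('pics/c2.png',snapshot('scene'))
E
```

```text
[ 0.58595591 -0.03399512]
[ 0.58656417 -0.03425442  0.18441882] [-0.14061992  0.55511627 -1.83913447] 0.3460127330917566 10.3333
```

View pics/w2.png

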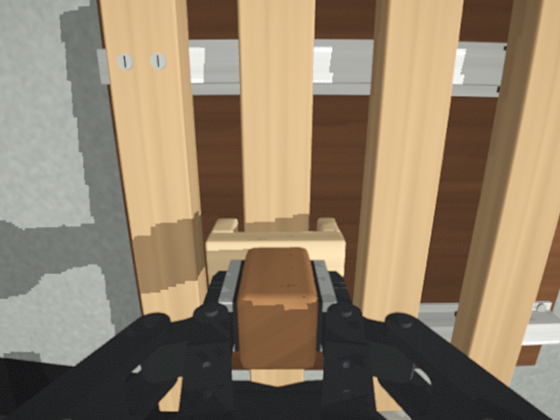

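View pics/c2.png

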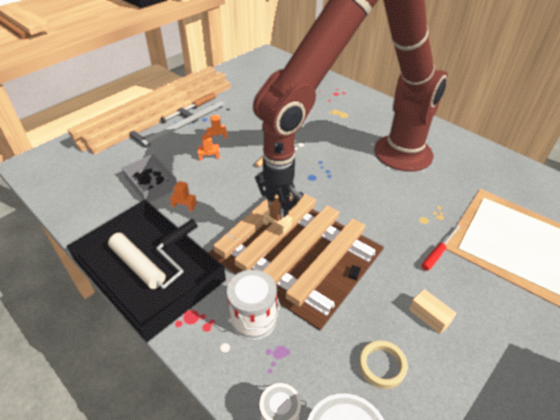

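```bash
cat >> h.py <<'E'
def fe(n=3):
    return float(np.mean([np.array(arm.read_ft_force())[:2]@EY for _ in range(n)]))
def fz(): return float(arm.read_ft_force()[2])
def ce(p): return float(np.array(p)[:2]@EY)
E
python3 - <<'E'
from h import *
b=bp(-.090)
z=Z0+.039+.0015
for zz in (z+.021,z+.012,z+.006,z):
    arm.line_to([*b,zz],.06);arm.pause(.05)
    f=arm.read_ft_force();print(zz,arm.read_tool_pos(),np.round(f,2))
    if f[2]>3: print('touch');break
else:
    arm.pause(.2);print('base',fe(),arm.read_time(),ce(b))
    for i,d in enumerate([.002,.004,.006,.009,.012]):
        p=b-d*EY
        arm.line_to([*p,z],.03)
        q=arm.read_tool_pos();print(d,round(fe(),2),round(1000*(ce(q)-ce(b)),2),round(q[2]-z,4),np.round(arm.read_ft_force(),1),arm.read_time())
E
```

```text
0.1759 [ 0.58574699 -0.03390416  0.1755152 ] [ 0.46  0.24 -1.42]
0.16690000000000002 [ 0.58580552 -0.03399091  0.16653575] [-0.29  0.1  -1.67]
0.16090000000000002 [ 0.58585183 -0.03400302  0.16068453] [ 0.04  0.35 -2.05]
0.1549 [ 0.5858013  -0.03396155  0.15464308] [ 0.78 -0.02 -0.59]
base 0.5106877660362 11.9083 -0.0950579636648323
0.002 0.76 -2.38 0.0001 [-0.7  0.7 -1.9] 12.1583
0.004 -0.07 -3.98 -0.0 [ 0.1 -0.1 -1.3] 12.4083
0.006 4.39 -4.3 -0.0001 [-0.1  4.4 -1. ] 12.6583
0.009 6.6 -6.07 -0.0002 [ 0.   6.6 -0.4] 12.9083
0.012 7.21 -8.59 -0.0002 [-0.9  7.2 -0.4] 13.1583
```

```bash
cat >> h.py <<'E'
def pull(b,z,ds,dmax,step,rise,v=.03,base=0.):
    """ds: list of coarse displacements; then steps until contact"""
    ref=None;fs=[];d=ds[-1] if ds else 0
    for d in ds: arm.line_to([*(b-d*EY),z],v); fs.append(fe(6)-base)
    hist=[]
    while d<dmax:
        d+=step;arm.line_to([*(b-d*EY),z],v);arm.pause(.05)
        q=arm.read_tool_pos();f=fe(8)-base;hist.append((d,f,1000*(ce(q)-ce(b))))
        print(f'{1000*d:.1f} f={f:.2f} x={hist[-1][2]:.2f} z={1000*(q[2]-z):.2f} t={arm.read_time():.2f}')
        if f>rise: break
    return d
E
python3 - <<'E'
from h import *
b=bp(-.090);z=Z0+.0405
d=pull(b,z,[.0145,.017],.026,.001,10.5)
print(d)
E
```

```text
18.0 f=7.82 x=-14.12 z=-0.17 t=13.96
19.0 f=7.02 x=-14.99 z=-0.20 t=14.26
20.0 f=8.23 x=-15.99 z=-0.19 t=14.56
21.0 f=7.99 x=-16.98 z=-0.21 t=14.86
22.0 f=7.87 x=-18.01 z=-0.18 t=15.16
23.0 f=9.01 x=-18.62 z=-0.20 t=15.46
24.0 f=9.24 x=-18.78 z=-0.26 t=15.76
25.0 f=9.67 x=-18.91 z=-0.26 t=16.06
26.0 f=12.47 x=-19.04 z=-0.30 t=16.36
0.02600000000000001
```

Run:
```python
from h import *
b=bp(-.090);z=Z0+.0405
for i in range(3):
    arm.pause(.2);q=arm.read_tool_pos();print(fe(8),1000*(ce(q)-ce(b)),arm.read_time())
arm.line_to([*(b-.0158*EY),z],.03);arm.pause(.15)
q=arm.read_tool_pos();print(1000*(ce(q)-ce(b)),arm.read_ft_force())
arm.line_to([*(b-.0158*EY),z+.006],.05);print(arm.read_ft_force())
arm.line_to([*(b-.0158*EY),z+.03],.12)
grab('w3');print(arm.read_time())
b2=bp(-.013)
arm.line_to([*b2,z+.03],.15);arm.pause(.15);print(arm.read_tool_pos(),b2);grab('w4')
```

```text
11.794436587892308 -19.061000141130975 16.5583
11.44321654816598 -19.049233777486602 16.7583
11.72158828879062 -19.06467810107554 16.9583
-16.869559014792117 [-0.84769872 -0.04327394 -1.58524741]
[-0.2792508  -0.17607655 -1.48501935]
18.2667
[0.57871218 0.04064241 0.18492958] [0.57857579 0.04265039]
```

View pics/w3.png

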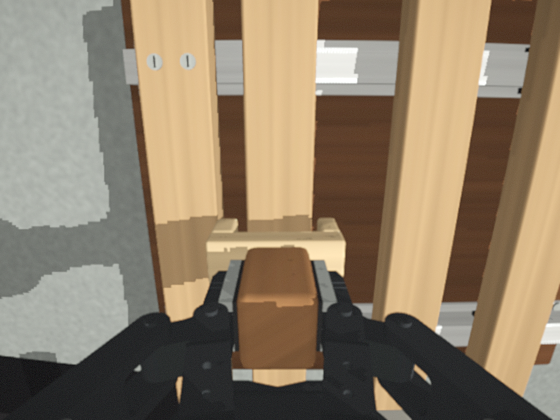

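View pics/w4.png

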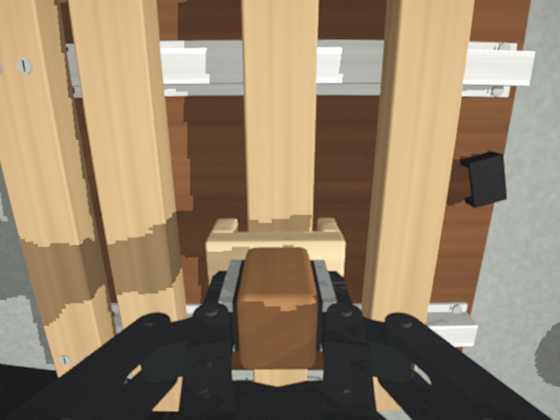

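```bash
cat >> h.py <<'E'
def favg(n=4):
    s=[]
    for _ in range(n): s.append(fe(3)); arm.pause(.03)
    return float(np.mean(s))
def lower(b,z):
    for zz in (z+.012,z+.005,z):
        arm.line_to([*b,zz],.08);arm.pause(.05)
        f=arm.read_ft_force()
        if f[2]>3: print('touch',zz,f);return False
    return True
E
python3 - <<'E'
from h import *
b=bp(-.013);z=Z0+.0405
assert lower(b,z)
arm.pause(.2);print('base',favg(),arm.read_time(),1000*(ce(arm.read_tool_pos())-ce(b)))
for d in (.006,.012,.018,.024,.030,.036,.038):
    arm.line_to([*(b-d*EY),z],.03);q=arm.read_tool_pos();print(d,round(favg(3),2),round(1000*(ce(q)-ce(b)),2),arm.read_time())
E
```

```text
base 0.2522445822238072 20.5917 -0.01292628371844795
0.006 5.04 -4.36 21.0417
0.012 7.34 -8.38 21.4917
0.018 8.32 -14.13 21.9417
0.024 8.3 -20.07 22.3917
0.03 8.3 -26.07 22.8417
0.036 8.34 -32.08 23.2917
0.038 8.52 -33.71 23.6417
```

Run:
```python
from h import *
b=bp(-.013);z=Z0+.0405
d=.038
while d<.0455:
    d+=.001 if d<.0405 else .0005
    arm.line_to([*(b-d*EY),z],.03);arm.pause(.03);f=favg(4);q=arm.read_tool_pos();x=1000*(ce(q)-ce(b))
    print(round(d*1000,1),round(f,2),round(x,2),round(arm.read_time(),2))
    if f>10.6 or x<-38.6: break
```

```text
39.0 9.08 -34.47 24.06
40.0 9.41 -35.35 24.48
41.0 9.55 -36.35 24.89
41.5 9.31 -36.79 25.31
42.0 9.62 -37.26 25.73
42.5 9.15 -37.62 26.14
43.0 10.22 -37.67 26.56
43.5 11.05 -37.75 26.98
```

Run:
```python
from h import *
b=bp(-.013);z=Z0+.0405
arm.line_to([*(b-.0442*EY),z],.03)
for i in range(3):
    arm.pause(.1);f=favg(4);print(f,1000*(ce(arm.read_tool_pos())-ce(b)),arm.read_time())
arm.line_to([*(b-.0345*EY),z],.03);arm.pause(.15)
q=arm.read_tool_pos();print(1000*(ce(q)-ce(b)),arm.read_ft_force())
arm.line_to([*(b-.0345*EY),z+.006],.05);print(arm.read_ft_force())
arm.line_to([*(b-.0345*EY),z+.03],.12)
b3=bp(.069)
arm.line_to([*b3,z+.03],.15);arm.pause(.3);print(arm.read_tool_pos(),b3,arm.read_time());grab('w5')
```

```text
11.390187831060798 -37.86156874522486 27.4583
11.360132349442454 -37.85906021676456 27.6917
12.253038356833493 -37.89215745571792 27.925
-35.636235236442566 [-0.30770417 -0.2897327  -1.30789602]
[-0.18979707 -0.86919117 -2.4289208 ]
[0.57087172 0.1233628  0.18495839] [0.57071644 0.12427287] 30.3917
```

View pics/w5.png

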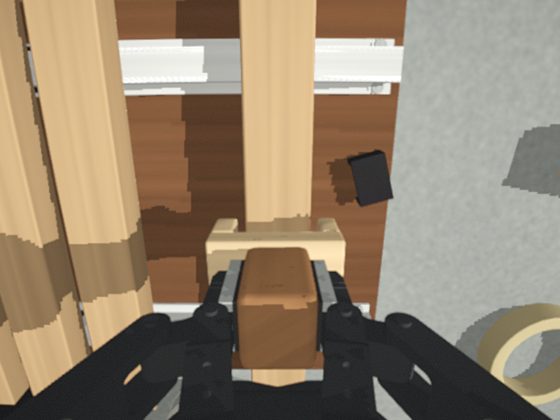

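Run:
```python
from h import *
b=bp(.069);z=Z0+.0405
assert lower(b,z)
arm.pause(.1);print('base',favg(),arm.read_time(),1000*(ce(arm.read_tool_pos())-ce(b)))
for d in (.010,.020,.030,.040,.050,.056,.060,.062):
    arm.line_to([*(b-d*EY),z],.03);q=arm.read_tool_pos();print(d,round(favg(2),2),round(1000*(ce(q)-ce(b)),2),arm.read_time())
```

```text
base -0.24325249354434136 31.7 -0.0031595149472679607
0.01 5.55 -7.58 32.25
0.02 5.45 -17.6 32.8
0.03 5.16 -27.6 33.35
0.04 5.23 -37.6 33.9
0.05 5.2 -47.61 34.45
0.056 5.06 -53.51 34.8667
0.06 5.77 -57.41 35.2167
0.062 6.33 -59.13 35.5333
```

Run:
```python
from h import *
b=bp(.069);z=Z0+.0405
d=.062;n=0;fs=[]
while d<.0675:
    d+=.001 if d<.0635 else .0005
    arm.line_to([*(b-d*EY),z],.03);arm.pause(.03);f=favg(4);q=arm.read_tool_pos();x=1000*(ce(q)-ce(b))
    print(round(d*1000,1),round(f,2),round(x,2),round(arm.read_time(),2))
    if f>8.6 or x<-62.6: break
```

```text
63.0 5.92 -59.89 35.95
64.0 6.33 -60.84 36.37
64.5 6.84 -61.25 36.78
65.0 6.66 -61.38 37.2
65.5 7.51 -61.45 37.62
66.0 8.04 -61.55 38.03
66.5 8.75 -61.58 38.45
```

Run:
```python
from h import *
b=bp(.069);z=Z0+.0405
for i in range(3):
    arm.pause(.12);print(favg(4),1000*(ce(arm.read_tool_pos())-ce(b)),arm.read_time())
r=b-.0585*EY
arm.line_to([*r,z],.03);arm.pause(.15)
q=arm.read_tool_pos();print(1000*(ce(q)-ce(b)),arm.read_ft_force())
arm.line_to([*r,z+.006],.05);print(arm.read_ft_force())
arm.line_to([*r,.225],.15)
arm.movep([.52,.0,.34],Q);arm.pause(.2);grab('w6');print(arm.read_time())
cv2.imwrite('pics/s6.png',snapshot('side'))
im,c=load('w6')
hsv=cv2.cvtColor(im,cv2.COLOR_BGR2HSV).astype(float);V=hsv[...,2]
for r in range(150,225,8):
    d=np.flatnonzero(np.diff(((V[r]>150)&(hsv[r,:,1]>70)).astype(int)))
    d=[i+(150-V[r,i])/(V[r,i+1]-V[r,i]) for i in d]
    P=onz(c,[(u,r) for u in d],.06)[:,:2];print(r,np.round(P@EY*1000,1))
```

```text
8.607699509998884 -61.595101580000836 38.7
8.691224965181048 -61.591185974991404 38.95
8.202491965962727 -61.56884167764106 39.2
-59.480668436671806 [ 0.85848775  0.00692171 -0.70179892]
[ 0.42272552 -0.61675097 -1.7527641 ]
41.4917
150 [-187.3 -142.2 -130.   -85.4  -72.6  -30.4  -13.4  -10.6]
158 [-187.1 -142.1 -129.1  -87.4  -71.3  -31.2  -13.5   27. ]
166 [-187.  -142.6 -129.2  -87.6  -71.3  -31.2  -13.5   26.8]
174 [-187.1 -142.3 -129.2  -87.8  -71.3  -31.2  -13.5   27.1]
182 [-187.  -141.9 -129.2  -87.9  -71.3  -31.5  -13.5   26.6]
190 [-187.2 -142.5 -129.1  -87.3  -71.3  -31.4  -13.5   27.1]
198 [-185.2 -183.6 -182.5 -143.1 -129.2  -87.5  -71.3  -31.3  -13.5   26.9]
206 [-186.2 -184.4 -183.5 -142.7 -129.1  -87.7  -71.2  -31.1  -13.4   27.3]
214 [-184.5 -142.3 -129.1  -87.9  -71.2  -31.   -13.5   27. ]
222 [-186.1 -184.1 -183.3 -142.9 -129.1 -118.2 -116.3  -87.2  -71.2  -31.2
  -13.5   -7.7    4.3   26.9]
```

View pics/w6.png

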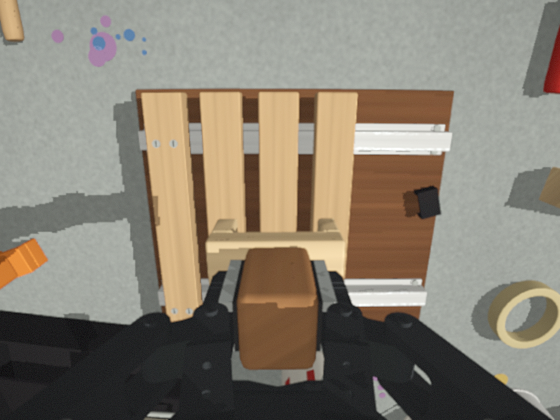

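The batten left edges sit at −187.1, −129.2, −71.3 and −13.5 mm, so the pitch is 57.8–57.9 mm against a nominal 58. Next I place the gauge back at its own spot.

Run:
```python
from h import *
g=np.array([.5095,-.3555])
arm.movep([*g,.225],Q);arm.line_to([*g,.14],.12);arm.line_to([*g,Z0+.004],.05)
z=Z0+.004
while z>Z0-.002:
    z-=.001;arm.line_to([*g,z],.03);arm.pause(.05);f=arm.read_ft_force()[2];print(round(z,4),f,arm.read_tool_pos()[2])
    if f>1.5:break
arm.pause(.2);arm.move_gripper(.62);arm.pause(.2)
p=arm.read_tool_pos();arm.line_to([p[0],p[1],.23],.12);arm.line_to([.41,-.354,.23],.15);arm.pause(.2);grab('w7')
cv2.imwrite('pics/s7.png',snapshot('side'));cv2.imwrite('pics/c7.png',snapshot('scene'));print(arm.read_time())
```

```text
0.1174 -0.03179398298219627 0.11760743621222855
0.1164 -1.8479832611622344 0.11639526723838797
0.1154 -0.9391945629677245 0.11535144741771944
0.1144 -0.7904442328641128 0.11444524377646059
0.1134 5.962394757267781 0.11438078209395487
48.925
```

View pics/w7.png

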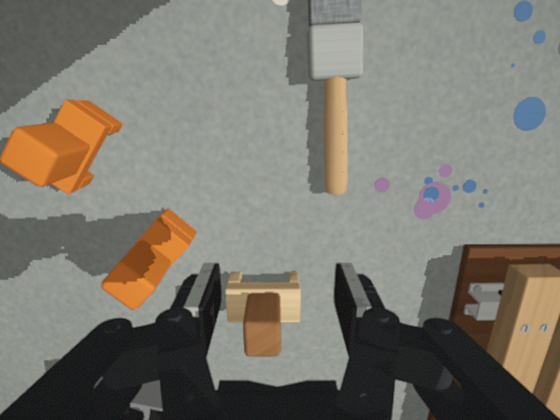

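View pics/s7.png

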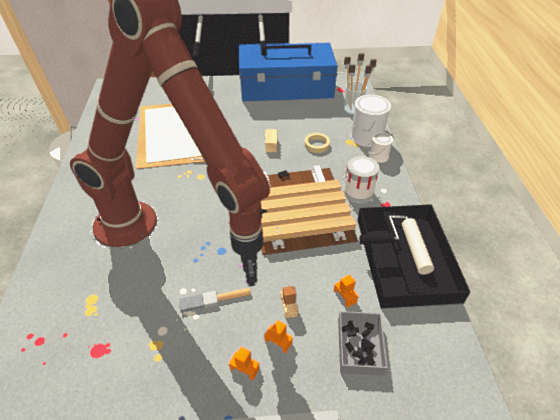

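The wrist picture shows the gauge upright on its legs at (262,300). The side picture shows it at (290,300), off the board, with the other things where they were and the gripper clear. I'm handing in.

```bash
python3 -c "
from station import ticket,arm
print(arm.read_time());ticket.finish_job()"
```

```text
48.925
the job is handed in; nothing more can be done
```

The three clipped battens are set, and I handed the job in at 48.9 s of the 72 s allowed. It reported no verdict.

- **Gauge:** I used the plywood gauge with the brown handle and left the orange look-alikes alone. Its thicker spacer leg was already on the batten 0 side, so it needed no turning.
- **Drawing in:** I worked in order: batten 1, then 2, then 3. Each was pulled in until the spacer leg bore on its neighbour, and held for more than 0.5 s before I lifted the gauge off.

| Batten | Steady drag (N) | Extra nip force on the neighbour (N) |
|---|---|---|
| 1 | about 8 | about 4 |
| 2 | about 8–9 | about 2–3 |
| 3 | about 5–6 | about 2.5–3 |

- **Spacing check:** one wrist picture after the last batten gave pitches of 57.9, 57.9 and 57.8 mm, against 58 mm nominal. That means the earlier battens were not shoved along.
- **Gauge and bench:** the gauge stands on its legs at its original spot, off the board. In the last side picture the other things look unmoved, by eye only. The gripper is clear of everything.
- **Disagreement:** batten 2's drag crept up by about 1 N before contact, so its nip force is less certain than the others. No check failed.

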